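Tip the used syringe into the sharps container and lock it

ROBOT

A 6-joint arm with a two-finger parallel gripper is mounted at the origin on a cart in front of the work surface, level with it; the furniture and walls round the work are solid. World frame = base frame: x ahead of the robot, y to its left, z up, the work surface at z = 0. Lengths are in m, angles in rad, forces in N, time in s.
With the tool pointing down it reaches from about 0.3 to 1 m from the base axis. Payload 5.1 kg.
Tool frame: the origin (TCP) lies between the finger pads; the fingertips stand 14 mm ahead of it and the grasp point (between the pads) lies 5 mm behind it; z points along the fingers, y is the line along which they close (so a half turn about z gives the same grasp; the last joint's range is limited). The gripper opens to 95 mm and grips with 3 to 60 N. Pads are 20 mm wide; open, the fingers measure 119 mm over their backs; the gripper's body (75 mm by 180 mm) begins 59 mm behind the grasp point.
Start: joints at [-1.19, 0.124, 1.65, -0, 1.367, -0.083], TCP at [0.291, -0.581, 0.229] pointing down, gripper open.
Joint ranges: [-2.61, 2.61], [-1.02, 2.33], [0.03, 2.71], [-1.35, 4.49], [0.32, 2.68], [-2.91, 2.91]. Speed limits (rad/s): [2.57, 2.57, 3.14, 3.14, 3.14, 3.14].

INTERFACE

Orientations are given as a rotation vector (axis times angle).
In Python, from bench import robot gives the robot as it stands.
- The arm moves only by the tool move_arm, never from a script. Its argument "deltas" is a list of rows, each a list of 5 numbers: the shift along the world's x, y, z in units of 40 mm (1.0 is 40 mm), then the turn about the world's z in units of 6 degrees (1.0 is 6 degrees), then the opening, from 0 (shut) to 1 (fully open). In form: [[dx, dy, dz, roll, gripper], ...]. A call has 1 to 12 rows; each row shifts and turns the commanded pose from where the row before left it; what a row does not reach is not made up. A row lasts 1/12 s, in which the tool goes at most 41.7 mm and 7.16 degrees, less where a joint would pass 70% of its speed; a pose out of reach is approached as far as the arm can. A call is refused whole if a number of a shift passes 1 or a number of a turn 1, either way. A call with a gripper value outside its range is refused whole. The fingers move at their own pace and stop on an object; the grip force is fixed at half the most. Time passes only in rows, so rows that do not move let the fingers close. It gives the time, the measured TCP pose, the force, the opening and the grip force at its end, in the units of the state.
- robot.sense(): the state, without advancing time (a new reading comes with each control period).
- robot.read_camera(name): name is "side" or "top" or "wrist"; returns a dict with "frame" (480x640x3 uint8, red, green, blue), "vertical_fov" (degrees; the focal length in pixels is half the picture's height over the tangent of half this angle, whatever the lens; pixels are square), "cx", "cy" (the principal point, pixels), "pose" (4x4, takes a point from camera to world coordinates); the wrist camera has in their place "T_tool_cam" (4x4, takes a point from camera to tool coordinates, whose origin is the TCP and whose axes are the flange's). Camera axes: x right, y up, looking along -z (the intrinsics and any distortion apply to the point x, -y, -z); pixel columns grow to the right and rows downward; lengths in m; the calibration is good to about 2 mm. A picture is of the moment at which its call begins: read the wrist's pose just before it. There is no depth.
- robot.close_job(): hands the job in; it is judged then, once.
Trained networks look in a picture, given as the dict that the camera call returned (one of the last four; its "shot" number tells which), for a name from the list of things; names that differ only in an ending like _2 or _b are one class to them, and where a whole thing is asked for, a point or a joint stands for the part that bears it (a point fixed in the world has none). Each returns a list of dicts, best first, with "score" (0 to 1); they miss things now and then, are a little off and sometimes report something else, mostly with a low value. They report only what shows in the picture. A call takes as long as a camera call.
- robot.find_in(picture, name): "xy" ([column, row] in pixels, amid what is visible of it).
- robot.tip_of(picture, name): "xy" ([column, row] in pixels: a listed point, or the origin of a listed thing).
The state is a dict: "clock": time; "joints": joint angles; "dq": joint speeds; "joint_torque": joint torques, N m; "tool_pos": TCP position; "eef_rot": TCP orientation; "contact_force": force on the tool from outside, world axes, zero at the start; "torque": the same for the moment, N m; "gripper_width": finger opening in m; "gripper_force": force on a finger pad.
Only numpy, scipy, OpenCV 4.12 (cv2) and the standard library are available. Lean on these libraries where they do the work, as an engineer would, in place of code of your own. Each camera call takes 0.05 s, during which the arm holds its last target. There are 200 camera calls.

TASK

A used syringe lies in the tipped-out orange hopper of the sharps container. Without touching the syringe, push the hopper over until it is fully shut, so that the syringe drops inside; then flip the red latch forward and press it fully down so that the container is locked, ready for collection. Only push: do not pick anything up, and leave the things standing round the container where they are.

Things in the scene. Friction and masses are not known exactly. Their poses are not given: they have to be found in the camera images.
- sharps_box: Fixed sharps container: yellow tub, white hood; 160 deep x 200 wide x 195 high. Origin: centre of the underside; x axis from its front (hopper side, facing the robot) to its back, z up. Flat roof at z=195 from x=-41 to 80; above z=100 the front slopes back 20 deg. Hinge lines, parallel to its y: hopper x=-74, z=100; latch x=0, z=201. Walls 4 thick.
- hopper (a joint): Orange hopper, rad: 0 = tipped out to the robot, 40 deg from upright (as found); 1.05 = shut, flush with the sloping front. One part: panel 164 wide, 88 long upward from the hinge, behind it a 26 wide trough. Stiff (0.05 N m), stays where left; push its lip or its outside towards the back. As it shuts, what lies in the trough slides into the tub.
- hopper_lip (a point): Middle of the rolled lip (9 round, 148 long) along the top edge of the orange panel; moves with the hopper. Tipped out it is 57 mm in front of the hinge line and 163 above the worktop; shut, 26 behind the hinge line and 181 above the worktop.
- latch (a joint): Red latch on the roof, rad: 0 = swung up and back, 55 deg above the roof; grows as it flips over towards the robot; 2.18 = fully down, its plate level, 4 clear of the roof, its nose hooked over the hopper's lip. Starts at 0 to 0.25. Stiff (0.025 N m): stays where left, must be pressed all the way. The lip is in its way unless the hopper is shut; leave it up (under 1.6) until then.
- latch_end (a point): Middle of the free end of the latch plate, 60 from its hinge line. Plate 36 wide, 4 thick; at this end a nose 22 long stands at right angles on the side that faces the robot while the latch is up and that points down when it is closed. Push its back towards the robot, then press its end down.
- used_syringe: Used syringe with pink needle cap, 20 x 137 x 10, lying along the trough of the hopper. Origin: under its middle; its long axis is its y axis. Older syringes already lie in the tub. It must end in the tub and must not be touched by the robot.
- blue_vial: Small glass vial with blue cap, 23 across, 50 high, standing in front of the container. Origin: centre of the underside. Leave it alone.
- tape_roll: Roll of white surgical tape, 59 across, 25 high, lying in front of the container. Origin: centre of the underside. Leave it alone.
- small_carton: Small blue and white carton, 86 x 34 x 30 high, in front of the container. Origin: centre of the underside, long side along its x. Leave it alone.

How it is judged:
On the way, in this order (a step that is already met when the one before it is completed fails the run):
1. the hopper is pushed fully shut and the syringe has dropped into the tub, the latch still up (value of joint hopper above 0.97 rad and z of used_syringe in the frame of sharps_box below 0.075 m and value of joint latch below 1.6 rad), for 0.2 s.
2. the latch is flipped over and fully down (value of joint latch above 2.1 rad), for 0.2 s.
At the end, for the whole second after the job is handed in: The hopper is shut to within 0.08 rad of its stop, the latch is down to within 0.08 rad of its stop, and the syringe lies at rest inside the tub (value of joint hopper above 0.97 rad and value of joint latch above 2.1 rad and z of used_syringe in the frame of sharps_box between -0.005 and 0.075 m and x of used_syringe in the frame of sharps_box between -0.08 and 0.08 m and y of used_syringe in the frame of sharps_box between -0.1 and 0.1 m and linear speed of used_syringe below 0.03 m/s); the robot touches nothing.
It fails at once if the robot touches the used syringe (contact force between any of the fingers, the arm and used_syringe above 0.1 N).
It fails at once if the syringe is lifted or flung up out of the hopper (z of used_syringe in the frame of sharps_box above 0.17 m).
It fails at once if the vial, tape roll or small carton is moved by more than 2 cm or lifted (distance of any of blue_vial, tape_roll, small_carton from where it was at the start of the episode above 0.02 m).
It fails at once if the vial is knocked over (angle between blue_vial's own z axis and vertical above 0.5 rad).
It also fails if it takes over 48 s, if anything falls off the work surface, if the arm or the gripper's body presses on something with over 40 N, if the wrist force passes 120 N, or if a joint passes its speed limit or range.

## Working session

There is one attempt and no reset: what is moved stays moved. The work goes in short steps, Python scripts to look and compute and a tool call to move; the robot and the scene stay as the last step left them, time stands still between calls to the robot, and variables do not carry over. Pictures are saved under pics/ and viewed, at most 10 in all, crops included, and the job is handed in when it is done.

Besides the shell and the picture viewer there is one more tool, called after ">>>" in YAML: its name, and indented under it one key for each argument. move_arm: Moves the arm, as the interface text tells. Its arguments: {"type":"object","properties":{"deltas":{"type":"array"}},"required":["deltas"]}

```bash
mkdir -p pics; cat > h.py <<'E'
import numpy as np, cv2
from bench import robot
def ray(p,xy):
    h,w=p["frame"].shape[:2]; f=h/2/np.tan(np.radians(p["vertical_fov"])/2)
    d=np.array([(xy[0]-p["cx"])/f,-(xy[1]-p["cy"])/f,-1.0]); T=np.array(p["pose"])
    return T[:3,3],T[:3,:3]@d
def atz(p,xy,z):
    o,d=ray(p,xy); return o+d*(z-o[2])/d[2]
def tri(a,b):
    A=[];B=[]
    for o,d in (a,b):
        d=d/np.linalg.norm(d);M=np.eye(3)-np.outer(d,d);A.append(M);B.append(M@o)
    X=np.linalg.lstsq(np.vstack(A),np.hstack(B),rcond=None)[0]
    return X
def save(p,n): cv2.imwrite(f"pics/{n}.png",p["frame"][:,:,::-1])
E
python3 - <<'E'
from h import *
np.set_printoptions(precision=3,suppress=True)
s=robot.read_camera("side");t=robot.read_camera("top")
print({k:v for k,v in s.items() if k not in("frame","pose")})
save(s,"s0");save(t,"t0")
for n in ["sharps_box","hopper_lip","latch_end","used_syringe","blue_vial","tape_roll","small_carton"]:
    a=robot.tip_of(s,n);b=robot.tip_of(t,n)
    print(n,[(np.round(x["xy"]),round(x["score"],2)) for x in a[:2]],[(np.round(x["xy"]),round(x["score"],2)) for x in b[:2]])
    if a and b: print("  tri",tri(ray(s,a[0]["xy"]),ray(t,b[0]["xy"])))
    if b: print("  z0",atz(t,b[0]["xy"],0))
print(robot.sense())
E
```

```text
{'vertical_fov': 55.77808119200957, 'cx': 325.4570118934425, 'cy': 239.33536010398703, 'shot': 1}
sharps_box [(array([271., 308.]), 0.74)] [(array([292., 208.]), 0.56)]
  tri [ 0.631  0.145 -0.001]
  z0 [0.626 0.142 0.   ]
hopper_lip [(array([322., 256.]), 0.73)] [(array([285., 261.]), 0.71)]
  tri [0.508 0.142 0.16 ]
  z0 [0.528 0.154 0.   ]
latch_end [(array([256., 186.]), 0.69)] [(array([278., 143.]), 0.79)]
  tri [0.664 0.147 0.262]
  z0 [0.754 0.172 0.   ]
used_syringe [] [(array([285., 226.]), 0.8)]
  z0 [0.594 0.155 0.   ]
blue_vial [(array([368., 341.]), 0.85)] [(array([305., 316.]), 0.65)]
  tri [ 0.422  0.114 -0.007]
  z0 [0.426 0.116 0.   ]
tape_roll [(array([332., 376.]), 0.94)] [(array([233., 325.]), 0.64)]
  tri [0.409 0.245 0.007]
  z0 [0.408 0.246 0.   ]
small_carton [(array([426., 312.]), 0.86)] [(array([398., 345.]), 0.83)]
  tri [ 0.375 -0.054 -0.01 ]
  z0 [ 0.376 -0.053  0.   ]
{'clock': 0.8, 'joints': array([-1.19 ,  0.124,  1.65 ,  0.   ,  1.367, -0.083]), 'dq': array([-0.001,  0.   ,  0.001,  0.   , -0.001,  0.001]), 'joint_torque': array([  0.001, -41.753, -36.021,   0.078,   0.043,   0.   ]), 'tool_pos': array([ 0.291, -0.581,  0.229]), 'eef_rot': array([-3.057, -0.722, -0.   ]), 'contact_force': array([-0.154, -0.09 , -0.023]), 'torque': array([0.023, 0.044, 0.035]), 'gripper_force': 0.0, 'gripper_width': 0.09500952923876606}
```

View pics/s0.png

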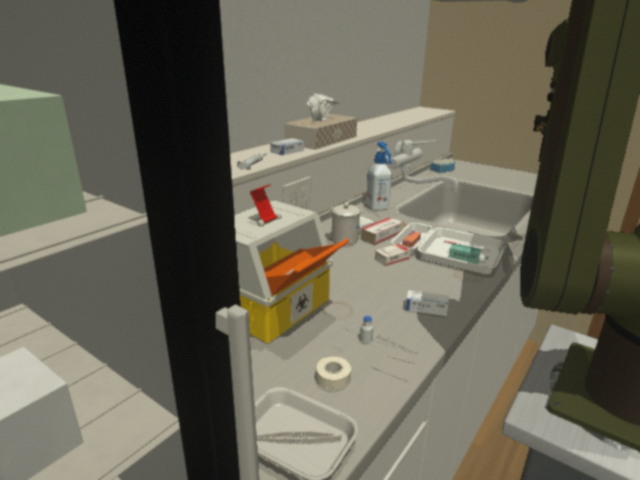

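View pics/t0.png

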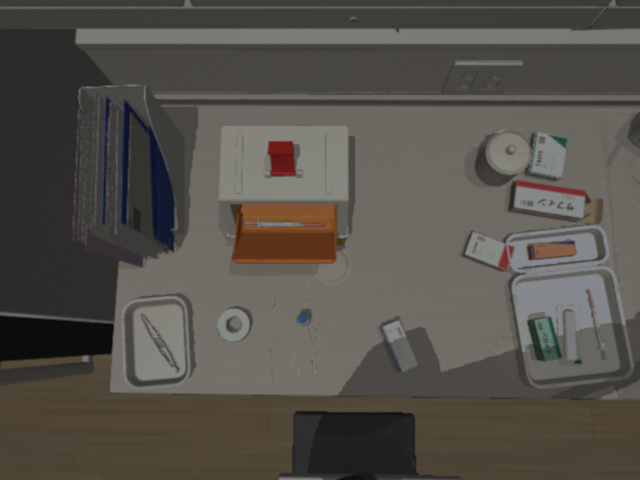

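The side view shows the box with its orange hopper tipped out (lip end near 345,243) and the red latch up (262,203). The top view shows the box square to the world axes, with the lip along row 263 (cols 233–337), the latch at (282,158), and the vial, tape and carton in front. The measured points put the hinge at x≈0.565 and the box centre at about (0.637, 0.145).

>>> move_arm:
  deltas:
    - [0.2,0.9,0,-0.37,0]
    - [0.2,0.9,0,-0.37,0]
    - [0.2,0.9,0,-0.37,0]
    - [0.2,0.9,0,-0.37,0]
    - [0.2,0.9,0,-0.37,0]
    - [0.2,0.9,0,-0.37,0]
    - [0.2,0.9,0,-0.37,0]
    - [0.2,0.9,0,-0.37,0]
    - [0.2,0.9,0,-0.37,0]
    - [0.2,0.9,0,-0.37,0]
    - [0.2,0.9,0,-0.37,0]
    - [0.2,0.9,0,-0.37,0]

```text
clock: 1.8
tool_pos: [0.3867, -0.1477, 0.229]
eef_rot: [3.141, -0.006, 0.002]
contact_force: [1.2, 1.3, 0.3]
gripper_width: 0.0204
gripper_force: 0.0
```

>>> move_arm:
  deltas:
    - [0.2,0.9,0,0,0]
    - [0.2,0.9,0,0,0]
    - [0.2,0.9,0,0,0]
    - [0.2,0.9,0,0,0]
    - [0.2,0.9,0,0,0]
    - [0.2,0.9,0,0,0]
    - [0.2,0.9,0,0,0]
    - [0.2,0.9,0,0,0]
    - [0,0,0,0,0]
    - [0,0,0,0,0]

```text
clock: 2.63
tool_pos: [0.4506, 0.1402, 0.2286]
eef_rot: [3.141, 0.004, -0.001]
contact_force: [1.0, -0.6, 0.5]
gripper_width: 0.0005
gripper_force: 0.0
```

>>> move_arm:
  deltas:
    - [0,0,-0.4,0,0]
    - [0,0,-0.4,0,0]
    - [0,0,-0.4,0,0]
    - [0,0,-0.4,0,0]
    - [0.3,0,0,0,0]
    - [0.3,0,0,0,0]
    - [0.3,0,0,0,0]
    - [0.2,0,0,0,0]
    - [0.2,0,0,0,0]
    - [0.2,0,0,0,0]
    - [0,0,0,0,0]

```text
clock: 3.55
tool_pos: [0.5122, 0.138, 0.1649]
eef_rot: [3.142, -0.003, 0.003]
contact_force: [-0.5, -0.7, -0.2]
gripper_width: 0.0002
gripper_force: 0.0
```

>>> move_arm:
  deltas:
    - [0.2,0,0,0,0]
    - [0.2,0,0,0,0]
    - [0.2,0,0,0,0]
    - [0.2,0,0,0,0]
    - [0.2,0,0,0,0]
    - [0.2,0,0,0,0]
    - [0.1,0,0,0,0]
    - [0,0,0,0,0]

```text
clock: 4.22
tool_pos: [0.5637, 0.1386, 0.1644]
eef_rot: [3.142, -0.002, 0.0]
contact_force: [0.9, -0.2, -0.1]
gripper_width: 0.0004
gripper_force: 0.0
```

```bash
python3 - <<'E'
from h import *
s=robot.read_camera("side");t=robot.read_camera("top")
im=np.hstack([cv2.resize(s["frame"][120:360,200:440],(400,400)),cv2.resize(t["frame"][90:330,170:410],(400,400))])
cv2.imwrite("pics/a1.png",im[:,:,::-1])
for n in ["hopper_lip","latch_end"]:
    for p in(s,t): print(n,[(np.round(x["xy"]),round(x["score"],2)) for x in robot.tip_of(p,n)[:1]])
E
```

```text
hopper_lip [(array([288., 234.]), 0.84)]
hopper_lip []
latch_end [(array([255., 191.]), 0.55)]
latch_end []
```

View pics/a1.png

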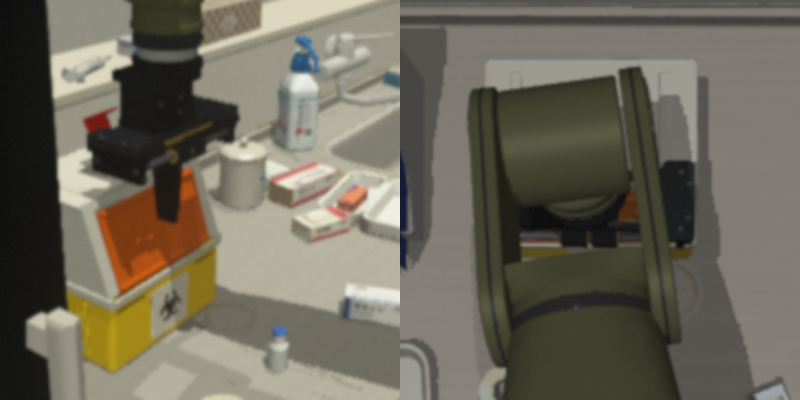

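The hopper now stands nearly flush with the hood (crop, panel around 150,225), and the vial is untouched. I'll keep pushing gently until the force rises.

>>> move_arm:
  deltas:
    - [0.1,0,0,0,0]
    - [0.1,0,0,0,0]
    - [0,0,0,0,0]

```text
clock: 4.77
tool_pos: [0.5681, 0.1387, 0.1643]
eef_rot: [3.141, -0.002, -0.014]
contact_force: [-11.2, -0.1, 6.2]
gripper_width: 0.0003
gripper_force: 6.2
```

>>> move_arm:
  deltas:
    - [0.1,0,0,0,0]
    - [0,0,0,0,0]
    - [0,0,0,0,0]

```text
clock: 5.02
tool_pos: [0.5687, 0.1388, 0.1642]
eef_rot: [3.141, -0.001, -0.028]
contact_force: [-22.0, -1.5, 12.7]
gripper_width: 0.0005
gripper_force: 12.7
```

>>> move_arm:
  deltas:
    - [-0.4,0,0,0,0]
    - [-0.8,0,0,0,0]
    - [-0.4,0,0.6,0,0]
    - [0,0,0.9,0,0]
    - [0,0,0.9,0,0]
    - [0,0,0.9,0,0]
    - [0,0,0.9,0,0]
    - [-0.9,0,0,0,0]
    - [-0.9,0,0,0,0]
    - [-0.9,0,0,0,0]
    - [0,0,0,0,0]

```text
clock: 5.93
tool_pos: [0.3991, 0.1388, 0.3336]
eef_rot: [-3.141, -0.0, -0.002]
contact_force: [2.0, 1.4, -0.2]
gripper_width: 0.0002
gripper_force: 0.0
```

```bash
python3 - <<'E'
from h import *
np.set_printoptions(precision=3,suppress=True)
s=robot.read_camera("side");t=robot.read_camera("top")
im=np.hstack([cv2.resize(s["frame"][120:360,200:440],(400,400)),cv2.resize(t["frame"][0:240,170:410],(400,400))])
cv2.imwrite("pics/a2.png",im[:,:,::-1])
for n in ["hopper_lip","latch_end"]:
    a,b=[robot.tip_of(p,n)[:1] for p in (s,t)]
    print(n,a,b)
    if a and b: print(tri(ray(s,a[0]["xy"]),ray(t,b[0]["xy"])))
# ledge front edge rows in top view, at assumed heights
for z in (0,.1,.2,.25): print(z,atz(t,(285,98),z)[0],atz(t,(285,45),z)[0],atz(t,(285,28),z)[0])
E
```

```text
hopper_lip [{'xy': [286.4, 231.9], 'score': 0.88}] [{'xy': [285.4, 207.9], 'score': 0.65}]
[0.589 0.143 0.185]
latch_end [{'xy': [255.1, 185.6], 'score': 0.8}] [{'xy': [279.5, 141.3], 'score': 0.73}]
[0.667 0.145 0.261]
0 0.8465160634341158 0.9577057763253441 0.9941875701040485
0.1 0.8030750548250577 0.903773880215881 0.9368135714439676
0.2 0.7596340462159996 0.8498419841064179 0.8794395727838864
0.25 0.7379135419114706 0.8228760360516862 0.8507525734538459
```

View pics/a2.png

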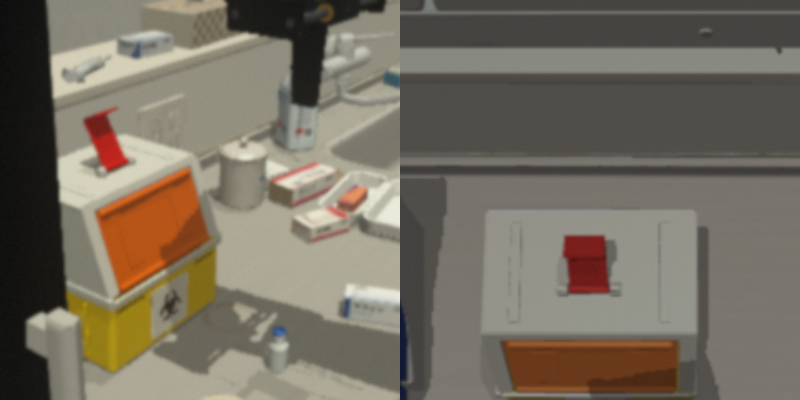

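The hopper is shut: its lip is at x 0.589 and the orange panel is flush in the crop (155,230). The latch is still up at about (105,140), with its end at x 0.667, z 0.261. Next I go over the top and behind it.

>>> move_arm:
  deltas:
    - [0.8,0.15,0,0,0]
    - [0.8,0,0,0,0]
    - [0.8,0,0,0,0]
    - [0.8,0,0,0,0]
    - [0.8,0,0,0,0]
    - [0.8,0,0,0,0]
    - [0.8,0,0,0,0]
    - [0.8,0,0,0,0]
    - [0.8,0,0,0,0]
    - [0.8,0,0,0,0]
    - [0,0,0,0,0]

```text
clock: 7.15
tool_pos: [0.7273, 0.1436, 0.3268]
eef_rot: [3.141, -0.005, -0.007]
contact_force: [-1.1, -1.1, -1.5]
gripper_width: -0.0
gripper_force: 0.0
```

>>> move_arm:
  deltas:
    - [0,0,-0.6,0,0]
    - [0,0,-0.6,0,0]
    - [0,0,-0.6,0,0]
    - [0,0,-0.4,0,0]
    - [0,0,0,0,0]

```text
clock: 7.57
tool_pos: [0.7206, 0.1442, 0.238]
eef_rot: [3.14, -0.002, -0.015]
contact_force: [-0.6, 0.3, -0.6]
gripper_width: 0.0004
gripper_force: 0.0
```

>>> move_arm:
  deltas:
    - [-0.3,0,0,0,0]
    - [-0.3,0,0,0,0]
    - [-0.3,0,0,0,0]
    - [-0.3,0,0,0,0]
    - [-0.3,0,0,0,0]
    - [-0.3,0,0,0,0]
    - [-0.3,0,0,0,0]
    - [0,0,0,0,0]

```text
clock: 8.23
tool_pos: [0.6382, 0.1449, 0.2468]
eef_rot: [-3.141, 0.001, -0.004]
contact_force: [0.4, 0.3, -0.0]
gripper_width: 0.0004
gripper_force: 0.0
```

>>> move_arm:
  deltas:
    - [-0.3,0,0,0,0]
    - [-0.3,0,0,0,0]
    - [-0.3,0,0,0,0]
    - [0,0,0,0,0]

```text
clock: 8.57
tool_pos: [0.6025, 0.1448, 0.2461]
eef_rot: [-3.141, 0.001, -0.002]
contact_force: [0.7, -0.0, 0.2]
gripper_width: 0.0001
gripper_force: 0.0
```

```bash
python3 - <<'E'
from h import *
s=robot.read_camera("side")
cv2.imwrite("pics/a3.png",cv2.resize(s["frame"][120:360,200:440],(600,600))[:,:,::-1])
E
```

```text
(no output)
```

View pics/a3.png

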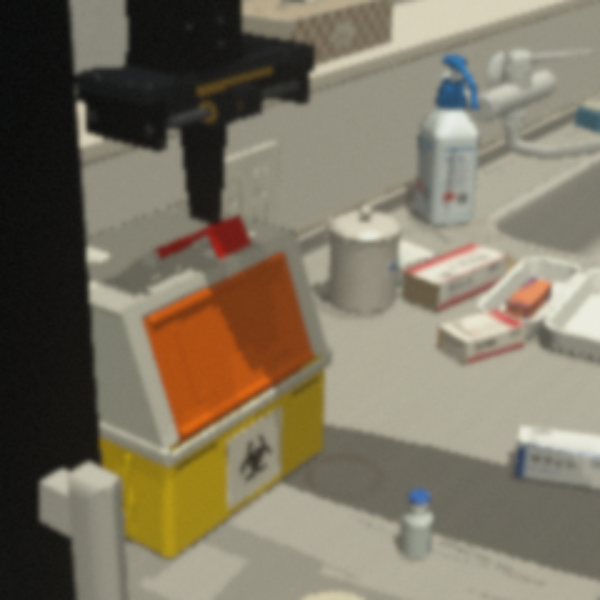

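The latch is flipped forward with its nose pointing down at about (235,235), and the finger is on top of it. Now I press it down.

>>> move_arm:
  deltas:
    - [-0.25,0,0,0,0]
    - [0,0,-0.2,0,0]
    - [0,0,-0.2,0,0]
    - [0,0,-0.2,0,0]
    - [0,0,0,0,0]

```text
clock: 9.03
tool_pos: [0.592, 0.1445, 0.2176]
eef_rot: [3.141, -0.002, -0.006]
contact_force: [0.6, 0.5, -0.5]
gripper_width: 0.0003
gripper_force: 0.0
```

>>> move_arm:
  deltas:
    - [0,0,-0.1,0,0]
    - [0,0,-0.05,0,0]
    - [0,0,0,0,0]

```text
clock: 9.28
tool_pos: [0.5926, 0.1446, 0.2169]
eef_rot: [3.141, -0.002, -0.001]
contact_force: [-6.7, -1.6, 8.9]
gripper_width: 0.0004
gripper_force: 4.6
```

Resistance now rises at the expected height. A little more pressure, held for a moment, then retract.

>>> move_arm:
  deltas:
    - [0,0,-0.1,0,0]
    - [0,0,-0.05,0,0]
    - [0,0,0,0,0]
    - [0,0,0,0,0]
    - [0,0,0,0,0]

```text
clock: 9.7
tool_pos: [0.5927, 0.1447, 0.2162]
eef_rot: [3.141, -0.001, 0.001]
contact_force: [-15.1, -2.5, 26.0]
gripper_width: 0.0002
gripper_force: 13.3
```

>>> move_arm:
  deltas:
    - [0,0,0.3,0,0]
    - [0,0,0.8,0,0]
    - [0,0,0.8,0,0]
    - [0,0,0.8,0,0]
    - [-0.8,0,0.2,0,0]
    - [-0.8,0,0,0,0]
    - [-0.8,0,0,0,0]
    - [-0.8,0,0,0,0]
    - [-0.8,0,0,0,0]
    - [0,0,0,0,0]

```text
clock: 10.53
tool_pos: [0.4292, 0.1448, 0.3248]
eef_rot: [-3.141, -0.0, 0.0]
contact_force: [0.8, 0.4, 0.5]
gripper_width: 0.0005
gripper_force: 0.0
```

```bash
python3 - <<'E'
from h import *
np.set_printoptions(precision=3,suppress=True)
s=robot.read_camera("side");t=robot.read_camera("top")
im=np.hstack([cv2.resize(s["frame"][170:290,200:320],(400,400)),cv2.resize(t["frame"][100:240,215:355],(400,400))])
cv2.imwrite("pics/a4.png",im[:,:,::-1])
for n in ["hopper_lip","latch_end","used_syringe"]:
    a,b=[robot.tip_of(p,n)[:1] for p in (s,t)]
    print(n,a,b)
    if a and b: print(tri(ray(s,a[0]["xy"]),ray(t,b[0]["xy"])))
E
```

```text
hopper_lip [{'xy': [284.1, 234.7], 'score': 0.69}] [{'xy': [287.1, 205.3], 'score': 0.79}]
[0.595 0.141 0.176]
latch_end [{'xy': [292.2, 227.4], 'score': 0.65}] [{'xy': [282.1, 212.3], 'score': 0.96}]
[0.576 0.145 0.199]
used_syringe [{'xy': [423.8, 308.2], 'score': 0.69}] []
```

View pics/a4.png

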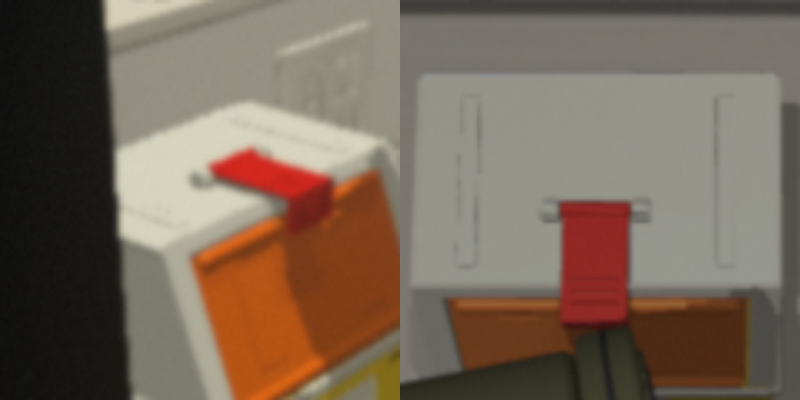

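The latch plate lies flat at about (270,180), with its nose hooked over the lip at (310,205). Its end measures z≈0.199, which is level, and the hopper is shut. The syringe can't be seen inside the tub; the network's one "syringe" hit, at (424,308), is on the carton. I'm handing the job in.

```bash
python3 -c "
from bench import robot
print(robot.close_job())"
```

```text
the job is handed in; nothing more can be done
None
```

I pushed the hopper shut and pressed the latch down until it stopped, and I saw nothing else in the scene move. I then handed the job in, but no verdict came back. I couldn't see the syringe inside the closed tub, so its drop is inferred from the hopper being shut.

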